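# Queue the blank mugs for the press by size

## Robot

A 6-joint arm with a two-finger parallel gripper is mounted at the origin on the work surface. World frame = base frame: x ahead of the robot, y to its left, z up, the work surface at z = 0. Lengths are in m, angles in rad, forces in N, time in s.
With the tool pointing down it reaches from about 0.225 to 0.875 m from the base axis. Payload 3.4 kg.
Tool frame: the origin (TCP) lies at the very end of the fingers, on their centre line; the grasp point (between the pads) lies behind it (manip.tcp_to_grasp is the z of the grasp point in the tool frame, in m); z points along the fingers, y is the direction in which the jaws open and shut (so a half turn about z gives the same grasp; the last joint's range is limited). The gripper opens to 85 mm and grips with 20 to 120 N. Pads are 22 mm wide; open, the fingers measure 114 mm over their backs; the gripper's body (76 mm by 85 mm) begins 54 mm behind the grasp point. The pads swing forward as they close: fully open they stand 13 mm farther back than shut.
Start: joints at [-1.424, 0.276, 1.505, -0, 1.361, -0.121], TCP at [0.152, -0.555, 0.231] pointing down, gripper open.
Joint ranges: [-2.89, 2.89], [-0.75, 2.08], [0.22, 2.7], [-1.18, 4.32], [0.11, 2.71], [-2.7, 2.7]. Speed limits (rad/s): [2.57, 2.57, 3.14, 3.14, 3.14, 3.14].

## Interface

Orientations are given as a unit quaternion [w, x, y, z].
In Python, from rig import manip, eyes gives the robot as it stands.
- The arm moves only by the tool servo_tool, never from a script. Its argument "increments" is a list of rows, each an object with "slide": the shift along the tool's x, y, z in m, a list of three; "spin": the turn about the tool's z in degrees. A call has 1 to 8 rows; each row shifts and turns the commanded pose from where the row before left it, along the tool's axes as they then stand; what a row does not reach is not made up. A row lasts 1/10 s, in which the tool goes at most 50 mm and 8.59 degrees, less where a joint would pass 70% of its speed; a pose out of reach is approached as far as the arm can. A call is refused whole if a number of a shift passes 0.05 or a number of a turn 8.59, either way. A call with a gripper value outside its range is refused whole. "hand" is the opening, from 0 (shut) to 1 (fully open), set as the call begins (left out, the last holds). The fingers move at their own pace and stop on an object; "newtons" is the grip in N (left out, the last holds). Time passes only in rows, so rows that do not move let the fingers close. It gives the time, the measured TCP pose, the force and the opening at its end, in the units of the state.
- manip.get_state(): the state, without advancing time (a new reading comes with each control period).
- eyes.get_image(name): name is "scene" or "top" or "wrist"; returns the picture (480x640x3 uint8, blue, green, red); there is no depth.
- eyes.calibration(name): a dict with "fx", "fy", "cx", "cy" (pixels), "rvec" (rotation vector, rad) and "tvec" (3), from world to camera coordinates, as OpenCV has them; the wrist camera has in their place "hand_eye" (4x4, takes a point from camera to tool coordinates, whose origin is the TCP and whose axes are the flange's). Camera axes: x right, y down, z forward; pixel columns grow to the right and rows downward; lengths in m; the calibration is good to about 2 mm. A picture is of the moment at which its call begins: read the wrist's pose just before it. calibration takes no time and is no camera call.
- manip.sign_off(): hands the job in, once; it reports no verdict.
The state is a dict: "clock": time; "qpos": joint angles; "qd": joint speeds; "effort": joint torques, N m; "position": TCP position; "ee_rot": TCP orientation; "contact_force": force on the tool from outside, world axes, zero at the start; "moment": the same for the moment, N m; "width": finger opening in m.
Only numpy, scipy, OpenCV 4.12 (cv2) and the standard library are available. Lean on these libraries where they do the work, as an engineer would, in place of code of your own. Each camera call takes 0.05 s, during which the arm holds its last target.

## Task

Get the four blank mugs ready for the mug press: stand them upright on the four cork pads, one in the middle of each pad, in order of size, with the smallest on the pad nearest the press and the largest on the pad farthest from it, so that the clamp only ever has to be opened out from one mug to the next. Set them down gently, do not drop or tip any, and leave the roll of tape where it lies.

Things in the scene. Friction and masses are not known exactly. Their poses are not given: they have to be found in the camera images.
- mug_smallest: The smallest of four plain white ceramic mugs: straight-sided, 46 mm across, 56 mm tall, wall 4 mm, about 90 g. Its one loop handle (9 mm thick) reaches 27 mm out from the wall on its own -x side. Starts upright on a 3 mm cardboard sheet near the robot, handle roughly towards the robot; can be gripped across the body from above. Origin: centre of its underside; z up its axis.
- mug_small: The second smallest of four plain white ceramic mugs: straight-sided, 53 mm across, 66 mm tall, wall 4 mm, about 130 g. Its one loop handle (9 mm thick) reaches 27 mm out from the wall on its own -x side. Starts upright on a 3 mm cardboard sheet near the robot, handle roughly towards the robot; can be gripped across the body from above. Origin: centre of its underside; z up its axis.
- mug_large: The second largest of four plain white ceramic mugs: straight-sided, 60 mm across, 76 mm tall, wall 4 mm, about 170 g. Its one loop handle (9 mm thick) reaches 27 mm out from the wall on its own -x side. Starts upright on a 3 mm cardboard sheet near the robot, handle roughly towards the robot; can be gripped across the body from above. Origin: centre of its underside; z up its axis.
- mug_largest: The largest of four plain white ceramic mugs: straight-sided, 66 mm across, 86 mm tall, wall 4 mm, about 220 g. Its one loop handle (9 mm thick) reaches 27 mm out from the wall on its own -x side. Starts upright on a 3 mm cardboard sheet near the robot, handle roughly towards the robot; can be gripped across the body from above. Origin: centre of its underside; z up its axis.
- pad_a: One of four identical fixed round cork pads, 84 mm across, 5 mm thick, in a straight row about 110 mm apart on a 3 mm black mat beyond the mugs: pad top 8 mm above the bench. Which name is where in the row changes every time. Origin: centre of its underside; z up.
- pad_b: One of four identical fixed round cork pads, 84 mm across, 5 mm thick, in a straight row about 110 mm apart on a 3 mm black mat beyond the mugs: pad top 8 mm above the bench. Which name is where in the row changes every time. Origin: centre of its underside; z up.
- pad_c: One of four identical fixed round cork pads, 84 mm across, 5 mm thick, in a straight row about 110 mm apart on a 3 mm black mat beyond the mugs: pad top 8 mm above the bench. Which name is where in the row changes every time. Origin: centre of its underside; z up.
- pad_d: One of four identical fixed round cork pads, 84 mm across, 5 mm thick, in a straight row about 110 mm apart on a 3 mm black mat beyond the mugs: pad top 8 mm above the bench. Which name is where in the row changes every time. Origin: centre of its underside; z up.
- press: The black mug press, a fixed machine 245 x 240 mm, 190 mm high (lever to 290 mm), with a white mug lying in its round heater. It stands past one end of the row of pads, to the robot's left or right (a grey tray of paper is on the other side). Origin: centre of its underside; z up, operator's side -x.
- tape_roll: A loose roll of amber heat tape lying flat, a ring 76 mm across, 19 mm high, with a 52 mm hole, off to one side of the mugs; not part of the job. Origin: centre of its underside; z up.
There are look-alikes about, which are no part of the job. What is shaped like the mug_smallest but blue is not meant.

How it is judged:
At the end, for the whole second after the job is handed in: Each mug rests upright and released on its own cork pad, axis within 14 mm of the pad's centre, base on the pad (8 mm up, +-3 mm). Each next larger mug is on the neighbouring pad (under 165 mm away); the smallest is under, the largest over 645 mm from the press's origin ((horizontal distance between mug_smallest and pad_a below 0.014 m or horizontal distance between mug_smallest and pad_b below 0.014 m or horizontal distance between mug_smallest and pad_c below 0.014 m or horizontal distance between mug_smallest and pad_d below 0.014 m) and angle between each of mug_smallest, mug_small, mug_large, mug_largest's own z axis and vertical below 0.08 rad and height (world z) of mug_smallest between 0.005 and 0.011 m and linear speed of each of mug_smallest, mug_small, mug_large, mug_largest below 0.02 m/s and angular speed of each of mug_smallest, mug_small, mug_large, mug_largest below 0.2 rad/s and contact force between the fingers and mug_smallest below 0.1 N and (horizontal distance between mug_small and pad_a below 0.014 m or horizontal distance between mug_small and pad_b below 0.014 m or horizontal distance between mug_small and pad_c below 0.014 m or horizontal distance between mug_small and pad_d below 0.014 m) and height (world z) of mug_small between 0.005 and 0.011 m and contact force between the fingers and mug_small below 0.1 N and (horizontal distance between mug_large and pad_a below 0.014 m or horizontal distance between mug_large and pad_b below 0.014 m or horizontal distance between mug_large and pad_c below 0.014 m or horizontal distance between mug_large and pad_d below 0.014 m) and height (world z) of mug_large between 0.005 and 0.011 m and contact force between the fingers and mug_large below 0.1 N and (horizontal distance between mug_largest and pad_a below 0.014 m or horizontal distance between mug_largest and pad_b below 0.014 m or horizontal distance between mug_largest and pad_c below 0.014 m or horizontal distance between mug_largest and pad_d below 0.014 m) and height (world z) of mug_largest between 0.005 and 0.011 m and contact force between the fingers and mug_largest below 0.1 N and horizontal distance between mug_smallest and mug_small below 0.165 m and horizontal distance between mug_small and mug_large below 0.165 m and horizontal distance between mug_large and mug_largest below 0.165 m and horizontal distance between mug_smallest and press below 0.645 m and horizontal distance between mug_largest and press above 0.645 m); the robot touches nothing.
It fails at once if a mug is tipped over (angle between any of mug_smallest, mug_small, mug_large, mug_largest's own z axis and vertical above 0.6 rad).
It fails at once if a mug is dropped (falls freely for more than about 2 cm) or thrown ((contact force between the fingers and mug_smallest below 0.05 N and linear speed of mug_smallest above 0.65 m/s) or (contact force between the fingers and mug_small below 0.05 N and linear speed of mug_small above 0.65 m/s) or (contact force between the fingers and mug_large below 0.05 N and linear speed of mug_large above 0.65 m/s) or (contact force between the fingers and mug_largest below 0.05 N and linear speed of mug_largest above 0.65 m/s)).
It fails at once if the roll of tape is moved by more than 2 cm (distance of tape_roll from where it was at the start of the episode above 0.02 m).
It also fails if it takes over 112 s, if anything falls off the work surface, if the arm or the gripper's body presses on something with over 40 N, if the wrist force passes 120 N, or if a joint passes its speed limit or range.

## Working session

There is one attempt and no reset: what is moved stays moved. The work goes in short steps, Python scripts to look and compute and a tool call to move; the robot and the scene stay as the last step left them, time stands still between calls to the robot, and variables do not carry over. Pictures are saved under pics/ and viewed, and the job is handed in when it is done.

Besides the shell and the picture viewer there is one more tool, called after ">>>" as name([rows], argument=value, ...), one row to a line, values as JSON. servo_tool: Moves the arm, as the interface text tells. Its arguments: {"type":"object","properties":{"increments":{"type":"array","items":{"type":"object","properties":{"slide":{"type":"array","items":{"type":"number"}},"spin":{"type":"number"}}}},"hand":{"type":"number"},"newtons":{"type":"number"}},"required":["increments"]}

```bash
ls; mkdir -p pics
python3 - <<'E'
from rig import manip, eyes
import cv2
s=manip.get_state(); print(s, manip.tcp_to_grasp)
for n in("scene","top","wrist"):
    cv2.imwrite(f"pics/{n}0.png",eyes.get_image(n)); print(n,eyes.calibration(n))
E
```

```text
pics
{'clock': 0.0, 'qpos': array([-1.42397581e+00,  2.76572430e-01,  1.50611844e+00, -4.67764456e-06,
        1.36067359e+00, -1.21045195e-01]), 'qd': array([-0.00186307, -0.00010224, -0.00021116,  0.00035627,  0.00077072,
       -0.00019319]), 'effort': array([-3.59435571e-04, -4.16772902e+01, -2.45808417e+01,  8.96043218e-06,
        1.10517000e-02,  3.81998476e-06]), 'position': array([ 0.15207985, -0.55399088,  0.23045842]), 'ee_rot': array([-8.85800021e-04,  9.91043940e-01,  1.33533235e-01, -1.37036615e-05]), 'contact_force': array([-0.09530613, -0.93052556, -0.0896617 ]), 'moment': array([ 0.06436264, -0.01047059,  0.02905596]), 'width': 0.08540855708380084} -0.0187
scene {'fx': 545.1317035581346, 'fy': 545.1317035581346, 'cx': 327.00429662602795, 'cy': 237.2044532886866, 'rvec': array([ 1.02057181,  2.44004875, -1.0468617 ]), 'tvec': array([ 0.32224062, -0.19711015,  1.79994232])}
top {'fx': 610.3996881270926, 'fy': 610.3996881270926, 'cx': 320.63585668260936, 'cy': 238.25359038591705, 'rvec': array([ 2.19558932, -2.20973401,  0.06820762]), 'tvec': array([-0.01246659,  0.42186527,  1.83123158])}
wrist {'fx': 408.3582633984995, 'fy': 408.3582633984995, 'cx': 320.7159801123658, 'cy': 246.07908105341508, 'hand_eye': array([[ 2.13169499e-04, -9.51396012e-01, -3.07970100e-01,
         7.92092993e-02],
       [ 9.99999854e-01,  3.55711584e-04, -4.06705439e-04,
        -4.28850729e-04],
       [ 4.96486466e-04, -3.07969969e-01,  9.51395949e-01,
        -1.40876590e-01],
       [ 0.00000000e+00,  0.00000000e+00,  0.00000000e+00,
         1.00000000e+00]])}
```

View pics/top0.png

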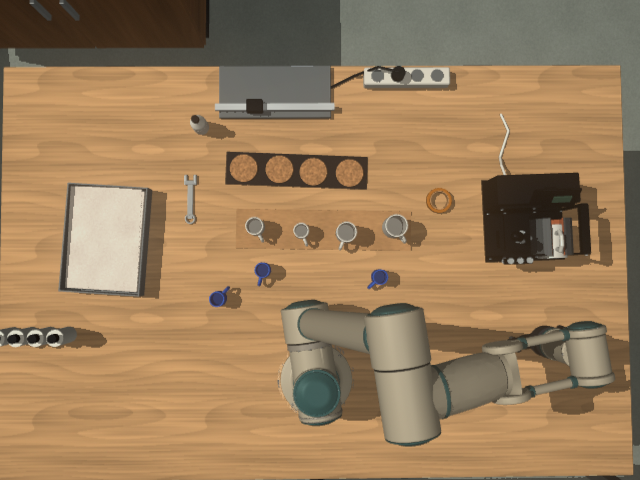

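View pics/scene0.png

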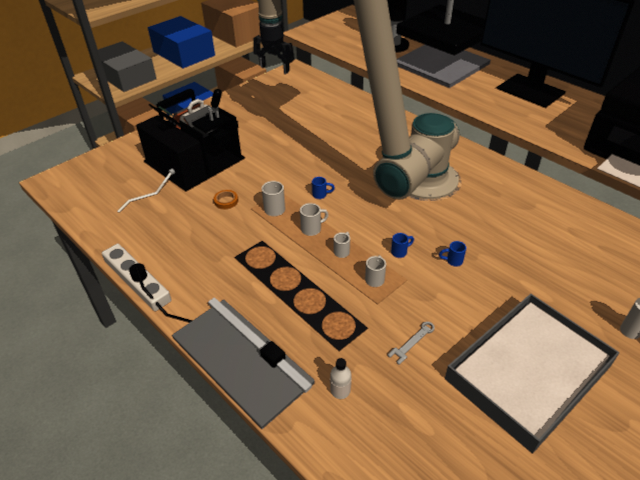

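View pics/wrist0.png

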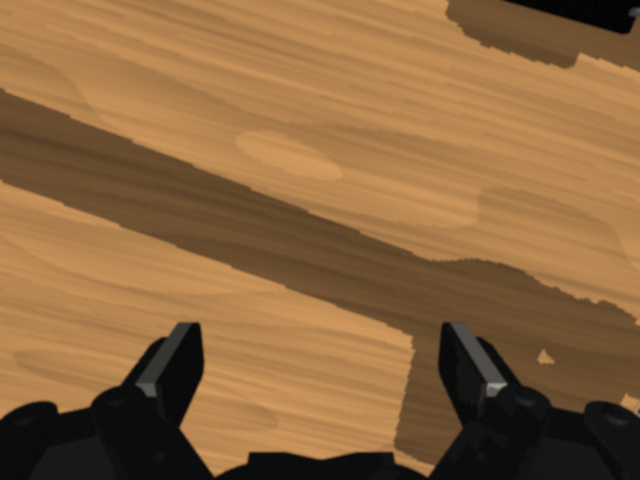

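```bash
cat > h.py <<'E'
import numpy as np, cv2
from rig import manip, eyes
from scipy.spatial.transform import Rotation as R
def cam(n,st=None):
    c=eyes.calibration(n); K=np.array([[c['fx'],0,c['cx']],[0,c['fy'],c['cy']],[0,0,1]])
    if n!='wrist':
        Rm=cv2.Rodrigues(c['rvec'])[0]; return K,Rm,np.array(c['tvec']).reshape(3)
    T=np.eye(4); q=st['ee_rot']; T[:3,:3]=R.from_quat([q[1],q[2],q[3],q[0]]).as_matrix(); T[:3,3]=st['position']
    M=np.linalg.inv(T@c['hand_eye']); return K,M[:3,:3],M[:3,3]
def ray(C,uv,z):
    K,Rm,t=C; uv=np.atleast_2d(uv).astype(float)
    d=np.c_[uv,np.ones(len(uv))]@np.linalg.inv(K).T@Rm; o=-Rm.T@t
    return o+d*((z-o[2])/d[:,2])[:,None]
def proj(C,P):
    K,Rm,t=C; p=(np.atleast_2d(P)@Rm.T+t)@K.T; return p[:,:2]/p[:,2:]
E
python3 - <<'E'
import cv2
a=cv2.imread('pics/top0.png')[140:310,200:430]; cv2.imwrite('pics/top0c.png',cv2.resize(a,None,fx=3.4,fy=3.4,interpolation=2))
a=cv2.imread('pics/scene0.png')[170:350,220:480]; cv2.imwrite('pics/scene0c.png',cv2.resize(a,None,fx=3,fy=3,interpolation=2))
E
```

```text
(no output)
```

View pics/top0c.png

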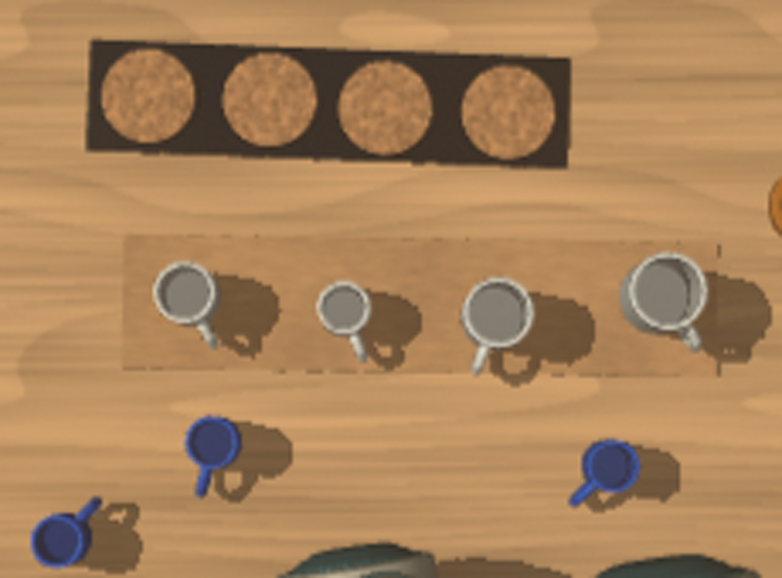

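View pics/scene0c.png

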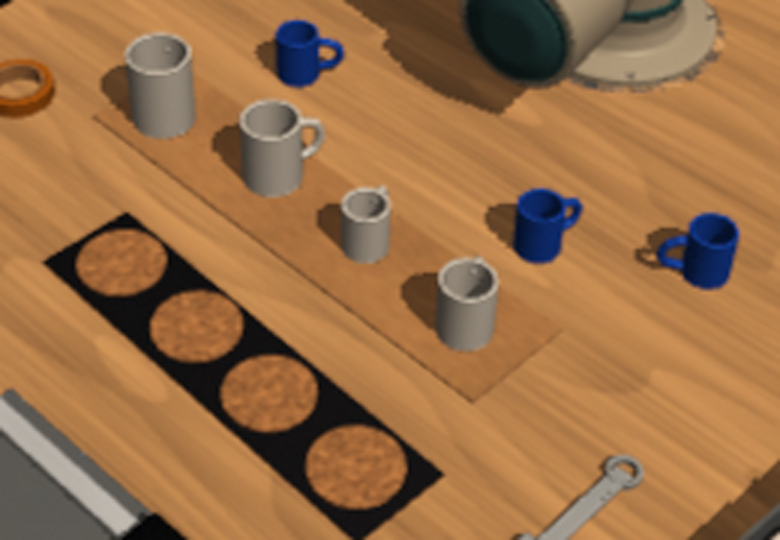

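```bash
cat > meas.py <<'E'
from h import *
from scipy.optimize import least_squares
M={'smallest':(.023,.056),'small':(.0265,.066),'large':(.030,.076),'largest':(.033,.086)}
def rimfit(img,C,c0,r,z,vmin=150,win=None):
    hsv=cv2.cvtColor(img,cv2.COLOR_BGR2HSV)
    v,u=np.nonzero((hsv[...,1]<60)&(hsv[...,2]>vmin))
    P=ray(C,np.c_[u,v],z)[:,:2]
    rm=r-.002
    k=np.abs(np.hypot(*(P-c0).T)-rm)<.018; P=P[k]
    f=least_squares(lambda c:np.hypot(P[:,0]-c[0],P[:,1]-c[1])-rm,c0,loss='cauchy',f_scale=.002)
    res=np.abs(f.fun); k2=np.abs(np.hypot(*(P-f.x).T)-rm)<.004
    return f.x,k2.mean(),k2.sum()
def padfit(img,C,z=.008,area=150):
    hsv=cv2.cvtColor(img,cv2.COLOR_BGR2HSV)
    return hsv
E
python3 - <<'E'
from meas import *
img=cv2.imread('pics/top0.png'); C=cam('top')
g={'small':(185,293),'smallest':(344,307),'large':(497,312),'largest':(667,292)}
for n,(r,h) in M.items():
    uv=np.array(g[n])/3.4+[200,140]; z=.003+h
    c0=ray(C,uv,z)[0,:2]; c,fr,N=rimfit(img,C,c0,r,z)
    print(n,c0.round(4),c.round(4),round(fr,2),N)
    hx,hy={'small':(211,343),'smallest':(362,357),'large':(477,372),'largest':(697,345)}[n]
    hp=ray(C,np.array([hx,hy])/3.4+[200,140],z/2+.01)[0,:2]-c; print('  handle az deg',np.degrees(np.arctan2(hp[1],hp[0])).round(0))
# pads: not-dark inside mat
hsv=cv2.cvtColor(img,cv2.COLOR_BGR2HSV)
roi=np.zeros(img.shape[:2],np.uint8); roi[140:200,215:375]=255
dark=((hsv[...,2]<85)&(roi>0)).astype(np.uint8)
cs,_=cv2.findContours(dark,cv2.RETR_CCOMP,cv2.CHAIN_APPROX_NONE)
for c in cs:
    if cv2.contourArea(c)<300: continue
    P=ray(C,c[:,0,:],.008)[:,:2].astype(np.float32); (x,y),r=cv2.minEnclosingCircle(P)
    m=cv2.moments(c); cc=ray(C,[m['m10']/m['m00'],m['m01']/m['m00']],.008)[0]
    print('pad?',np.round((x,y,r),4),cc.round(4))
print('press approx',ray(C,[520,220],.0)[0],ray(C,[440,201],.01)[0])
S=cam('scene')
simg=cv2.imread('pics/scene0.png')
g={'small':(467,275),'smallest':(366,204),'large':(271,119),'largest':(159,53)}
for n,(r,h) in M.items():
    uv=np.array(g[n])/3+[220,170]; print('scene',n,ray(S,uv,.003+h)[0].round(3))
for p in [(122,263),(197,326),(269,393),(356,466)]: print('scenepad',ray(S,np.array(p)/3+[220,170],.008)[0].round(3))
E
```

```text
smallest [0.4432 0.0425] [0.4438 0.0439] 0.84 62
  handle az deg -159.0
small [0.4554 0.1787] [0.4574 0.1809] 0.87 66
  handle az deg -153.0
large [ 0.4368 -0.0887] [ 0.4377 -0.0882] 0.88 90
  handle az deg 163.0
largest [ 0.4524 -0.2332] [ 0.4543 -0.2329] 0.89 102
  handle az deg -146.0
pad? [0.6298 0.0567 0.2181] [0.6298 0.0572 0.008 ]
pad? [ 0.6215 -0.103   0.0461] [ 0.6216 -0.1028  0.008 ]
pad? [0.6264 0.0069 0.0463] [0.6261 0.0073 0.008 ]
pad? [0.634  0.1101 0.0461] [0.634  0.1103 0.008 ]
pad? [0.6383 0.2189 0.046 ] [0.638  0.2186 0.008 ]
press approx [ 0.47433832 -0.62406133  0.        ] [ 0.53276814 -0.37818206  0.01      ]
scene smallest [0.444 0.046 0.059]
scene small [0.455 0.178 0.069]
scene large [ 0.438 -0.086  0.079]
scene largest [ 0.454 -0.229  0.089]
scenepad [ 0.622 -0.098  0.008]
scenepad [0.626 0.011 0.008]
scenepad [0.635 0.113 0.008]
scenepad [0.638 0.221 0.008]
```

>>> servo_tool([
  {"slide": [0, 0, 0], "spin": 7.65},
  {"slide": [0, 0, 0], "spin": 7.65},
  {"slide": [0.02, -0.045, 0]},
  {"slide": [0.02, -0.045, 0]},
  {"slide": [0.02, -0.045, 0]},
  {"slide": [0.02, -0.045, 0]},
  {"slide": [0.02, -0.045, 0]},
  {"slide": [0.02, -0.045, 0]},
], hand=1, newtons=45)

```text
$.increments[2]: bad value
```

>>> servo_tool([
  {"slide": [0.024, -0.043, 0]},
  {"slide": [0.024, -0.043, 0]},
  {"slide": [0.024, -0.043, 0]},
  {"slide": [0.024, -0.043, 0]},
  {"slide": [0.024, -0.043, 0]},
  {"slide": [0.024, -0.043, 0]},
  {"slide": [0.024, -0.043, 0]},
  {"slide": [0, 0, 0]},
])

```text
$.increments[0]: bad value
```

```bash
cat >> meas.py <<'E'
def wshot(name,guess=None,place_z=.003,which=None):
    st=manip.get_state(); img=eyes.get_image('wrist'); cv2.imwrite(f'pics/{name}.png',img); return st,img,cam('wrist',st)
E
python3 - <<'E'
from meas import *
st,img,C=wshot('w1'); print(st['clock'],st['position'],st['ee_rot'])
for n,c in {'smallest':(.4438,.0439),'small':(.4574,.1809),'large':(.4377,-.0882)}.items():
    r,h=M[n]; print(n,proj(C,[*c,h+.003]).round(0),rimfit(img,C,np.array(c),r,.003+h))
E
```

```text
0.15 [ 0.15210673 -0.55411559  0.23061441] [-7.11716742e-04  9.91048160e-01  1.33502950e-01  9.25906345e-06]
smallest [[-766. -712.]] (array([0.4438, 0.0439]), np.float64(nan), np.int64(0))
small [[-1252.  -966.]] (array([0.4574, 0.1809]), np.float64(nan), np.int64(0))
large [[-522. -645.]] (array([ 0.4377, -0.0882]), np.float64(nan), np.int64(0))meas.py:12: RuntimeWarning: Mean of empty slice.
  return f.x,k2.mean(),k2.sum()
  ret = ret.dtype.type(ret / rcount)
```

View pics/w1.png

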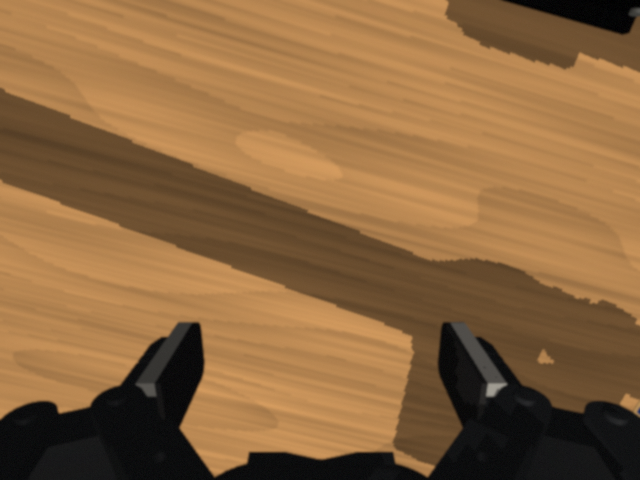

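Both keys are needed in every row; I'll resend the moves.

>>> servo_tool([
  {"slide": [0, 0, 0], "spin": 7.65},
  {"slide": [0, 0, 0], "spin": 7.65},
  {"slide": [0.02, -0.045, 0], "spin": 0},
  {"slide": [0.02, -0.045, 0], "spin": 0},
  {"slide": [0.02, -0.045, 0], "spin": 0},
  {"slide": [0.02, -0.045, 0], "spin": 0},
  {"slide": [0.02, -0.045, 0], "spin": 0},
  {"slide": [0.02, -0.045, 0], "spin": 0},
], hand=1, newtons=45)

```text
clock: 1.0
position: [0.2723, -0.2825, 0.2313]
ee_rot: [0.0, 1.0, -0.0, 0.0]
contact_force: [1.9, -0.2, -0.1]
width: 0.0856
```

>>> servo_tool([
  {"slide": [0.02, -0.044, 0], "spin": 0},
  {"slide": [0.02, -0.044, 0], "spin": 0},
  {"slide": [0.02, -0.044, 0], "spin": 0},
  {"slide": [0.02, -0.044, 0], "spin": 0},
  {"slide": [0.02, -0.044, 0], "spin": 0},
  {"slide": [0.02, -0.044, 0], "spin": 0},
  {"slide": [0.01, -0.022, 0], "spin": 0},
  {"slide": [0, 0, 0], "spin": 0},
])

```text
clock: 1.8
position: [0.4026, 0.0044, 0.2312]
ee_rot: [-0.001, 1.0, 0.003, 0.0]
contact_force: [-0.7, -0.1, 0.0]
width: 0.0854
```

Run:
```python
from meas import *
st,img,C=wshot('w2'); print(st['clock'],st['position'],st['ee_rot'])
for n,c in {'smallest':(.4438,.0439),'small':(.4574,.1809),'large':(.4377,-.0882)}.items():
    r,h=M[n]; print(n,proj(C,[*c,h+.003]).round(0),rimfit(img,C,np.array(c),r,.003+h))
```

```text
1.8 [0.4025877  0.00435124 0.23121913] [-5.41841818e-04  9.99995526e-01  2.93030895e-03  2.60196714e-04]
smallest [[270. 166.]] (array([0.44418582, 0.04232382]), np.float64(0.8766666666666667), np.int64(789))
small [[ 79. 148.]] (array([0.45775399, 0.17799068]), np.float64(0.935609756097561), np.int64(959))
large [[451. 179.]] (array([ 0.43777606, -0.08887019]), np.float64(0.8337393422655298), np.int64(1369))
```

View pics/w2.png

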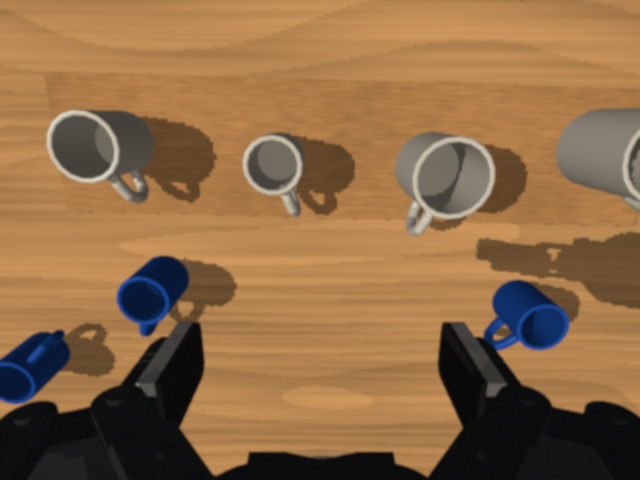

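>>> servo_tool([
  {"slide": [0.02, -0.019, 0.02], "spin": 0},
  {"slide": [0.021, -0.019, 0.02], "spin": 0},
  {"slide": [0, 0, 0.035], "spin": 0},
  {"slide": [0, 0, 0.035], "spin": 0},
  {"slide": [0, 0, 0.035], "spin": 0},
  {"slide": [0, 0, 0.035], "spin": 0},
  {"slide": [0, 0, 0.029], "spin": 0},
  {"slide": [0, 0, 0], "spin": 0},
])

```text
clock: 2.65
position: [0.4391, 0.0385, 0.0194]
ee_rot: [-0.0, 1.0, -0.0, -0.004]
contact_force: [-0.5, -0.4, 0.0]
width: 0.0854
```

Run:
```python
from meas import *
st,img,C=wshot('w3'); print(st['clock'],st['position'],st['contact_force'])
```

```text
2.65 [0.43913148 0.0384973  0.01944965] [-0.45614801 -0.39655938  0.03990775]
```

View pics/w3.png

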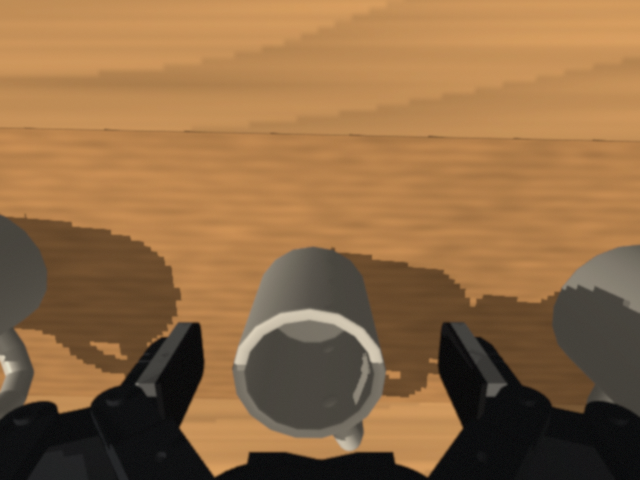

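>>> servo_tool([
  {"slide": [0.005, -0.004, 0], "spin": 0},
  {"slide": [0, 0, 0], "spin": 0},
])

```text
clock: 2.9
position: [0.4504, 0.0435, 0.024]
ee_rot: [0.0, 1.0, 0.0, 0.003]
contact_force: [0.6, -0.7, 0.1]
width: 0.0852
```

>>> servo_tool([
  {"slide": [0, 0, 0], "spin": 0},
  {"slide": [0, 0, 0], "spin": 0},
  {"slide": [0, 0, 0], "spin": 0},
  {"slide": [0, 0, 0], "spin": 0},
  {"slide": [0, 0, 0], "spin": 0},
  {"slide": [0, 0, 0], "spin": 0},
  {"slide": [0, 0, 0], "spin": 0},
  {"slide": [0, 0, 0], "spin": 0},
], hand=0, newtons=45)

```text
clock: 3.7
position: [0.4481, 0.0436, 0.0231]
ee_rot: [0.0, 1.0, 0.001, 0.001]
contact_force: [-1.6, -0.5, 5.4]
width: 0.0444
```

>>> servo_tool([
  {"slide": [0, 0, -0.01], "spin": 0},
  {"slide": [0, 0, -0.02], "spin": 0},
  {"slide": [0, 0, -0.03], "spin": 0},
  {"slide": [0, 0, -0.02], "spin": 0},
  {"slide": [0, 0, -0.01], "spin": 0},
  {"slide": [0, 0, 0], "spin": 0},
])

```text
clock: 4.3
position: [0.4486, 0.0437, 0.1137]
ee_rot: [0.0, 1.0, 0.0, 0.002]
contact_force: [0.2, 0.3, 0.0]
width: 0.0441
```

>>> servo_tool([
  {"slide": [0.01, 0.008, 0], "spin": 0},
  {"slide": [0.025, 0.02, 0], "spin": 0},
  {"slide": [0.035, 0.029, 0], "spin": 0},
  {"slide": [0.035, 0.03, 0], "spin": 0},
  {"slide": [0.035, 0.029, 0], "spin": 0},
  {"slide": [0.025, 0.02, 0], "spin": 0},
  {"slide": [0.012, 0.009, 0], "spin": 0},
  {"slide": [0, 0, 0], "spin": 0},
])

```text
clock: 5.1
position: [0.6263, -0.1036, 0.1098]
ee_rot: [0.0, 1.0, -0.001, -0.001]
contact_force: [-0.5, 1.0, -0.3]
width: 0.044
```

>>> servo_tool([
  {"slide": [0, 0, 0], "spin": 0},
  {"slide": [0, 0, 0], "spin": 0},
])

```text
clock: 5.3
position: [0.6233, -0.1005, 0.1113]
ee_rot: [-0.0, 1.0, 0.001, -0.001]
contact_force: [-0.1, 0.1, -1.8]
width: 0.0446
```

Run:
```python
from meas import *
st,img,C=wshot('w4'); print(st['clock'],st['position'],st['contact_force'],st['width'])
p=st['position']; print(rimfit(img,C,p[:2]+[-.004,0],.023,p[2]+.036))
```

```text
5.3 [ 0.62333149 -0.10045895  0.11134436] [-0.06855376  0.14002416 -1.79360304] 0.04459051508703952
(array([ 0.62104119, -0.09966014]), np.float64(0.8393013100436681), np.int64(1922))
```

View pics/w4.png

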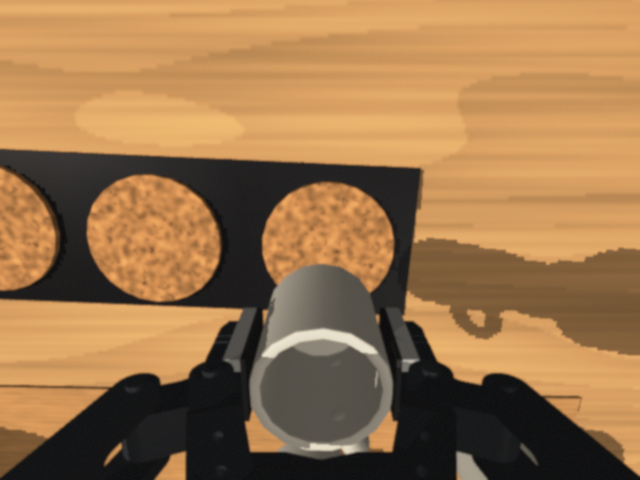

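```bash
cat >> meas.py <<'E'
PADS=[(.6215,-.102),(.6262,.008),(.634,.111),(.638,.2195)]
def wpads(img,C):
    hsv=cv2.cvtColor(img,cv2.COLOR_BGR2HSV)
    dark=((hsv[...,2]<70)).astype(np.uint8)*255
    e=cv2.morphologyEx(dark,cv2.MORPH_GRADIENT,np.ones((2,2),np.uint8))
    v,u=np.nonzero(e); k=v<330; u,v=u[k],v[k]
    P=ray(C,np.c_[u,v],.008)[:,:2]; out=[]
    for c0 in PADS:
        c0=np.array(c0); d=np.hypot(*(P-c0).T); Q=P[np.abs(d-.042)<.009]
        if len(Q)<100: out.append(None); continue
        f=least_squares(lambda c:np.hypot(*(Q-c).T)-.042,c0,loss='cauchy',f_scale=.0015)
        k=np.abs(f.fun); out.append((f.x.round(4),len(Q),(np.abs(np.hypot(*(Q-f.x).T)-.042)<.002).mean().round(2)))
    return out
E
python3 - <<'E'
from meas import *
st=manip.get_state(); img=cv2.imread('pics/w4.png'); print(wpads(img,cam('wrist',st)))
E
```

```text
[(array([ 0.622 , -0.1043]), 430, np.float64(0.93)), (array([0.6259, 0.0049]), 614, np.float64(0.9)), (array([0.634 , 0.1061]), 276, np.float64(0.89)), None]
```

>>> servo_tool([
  {"slide": [0, 0.002, 0.01], "spin": 0},
  {"slide": [0, 0, 0.02], "spin": 0},
  {"slide": [0, 0, 0.02], "spin": 0},
  {"slide": [0, 0, 0.015], "spin": 0},
  {"slide": [0, 0, 0.008], "spin": 0},
  {"slide": [0, 0, 0.003], "spin": 0},
  {"slide": [0, 0, 0], "spin": 0},
  {"slide": [0, 0, 0], "spin": 0},
])

```text
clock: 6.15
position: [0.6254, -0.1033, 0.0371]
ee_rot: [0.0, 1.0, 0.0, 0.001]
contact_force: [0.9, 0.9, -1.3]
width: 0.0446
```

>>> servo_tool([
  {"slide": [0, 0, 0.002], "spin": 0},
  {"slide": [0, 0, 0.002], "spin": 0},
  {"slide": [0, 0, 0], "spin": 0},
  {"slide": [0, 0, 0], "spin": 0},
])

```text
clock: 6.55
position: [0.6248, -0.1032, 0.0323]
ee_rot: [0.0, 1.0, 0.0, 0.0]
contact_force: [0.2, -0.2, -0.9]
width: 0.0445
```

>>> servo_tool([
  {"slide": [0, 0, 0.0015], "spin": 0},
  {"slide": [0, 0, 0.001], "spin": 0},
  {"slide": [0, 0, 0], "spin": 0},
  {"slide": [0, 0, 0], "spin": 0},
])

```text
clock: 6.95
position: [0.6248, -0.1032, 0.0297]
ee_rot: [0.0, 1.0, 0.0, -0.0]
contact_force: [0.5, 0.3, -1.1]
width: 0.0439
```

>>> servo_tool([
  {"slide": [0, 0, 0.001], "spin": 0},
  {"slide": [0, 0, 0], "spin": 0},
  {"slide": [0, 0, 0], "spin": 0},
])

```text
clock: 7.25
position: [0.6248, -0.1032, 0.0288]
ee_rot: [0.0, 1.0, 0.0, 0.0]
contact_force: [-0.2, 0.5, -0.4]
width: 0.0443
```

>>> servo_tool([
  {"slide": [0, 0, 0.001], "spin": 0},
  {"slide": [0, 0, 0], "spin": 0},
  {"slide": [0, 0, 0], "spin": 0},
])

```text
clock: 7.55
position: [0.6249, -0.1032, 0.0282]
ee_rot: [0.0, 1.0, 0.0, 0.0]
contact_force: [-0.8, -0.6, 2.6]
width: 0.0445
```

>>> servo_tool([
  {"slide": [0, 0, 0], "spin": 0},
  {"slide": [0, 0, 0], "spin": 0},
  {"slide": [0, 0, 0], "spin": 0},
  {"slide": [0, 0, 0], "spin": 0},
  {"slide": [0, 0, 0], "spin": 0},
  {"slide": [0, 0, 0], "spin": 0},
  {"slide": [0, 0, 0], "spin": 0},
  {"slide": [0, 0, 0], "spin": 0},
], hand=1)

```text
clock: 8.35
position: [0.6248, -0.1032, 0.0278]
ee_rot: [0.0, 1.0, 0.0, 0.0]
contact_force: [0.4, -0.7, 0.3]
width: 0.0855
```

>>> servo_tool([
  {"slide": [0, 0, -0.02], "spin": 0},
  {"slide": [0, 0, -0.04], "spin": 0},
  {"slide": [0, 0, -0.045], "spin": 0},
  {"slide": [0, 0, -0.045], "spin": 0},
  {"slide": [-0.04, 0, -0.02], "spin": 0},
  {"slide": [-0.04, 0, 0], "spin": 0},
  {"slide": [0, 0, 0], "spin": 0},
  {"slide": [0, 0, 0], "spin": 0},
])

```text
clock: 9.15
position: [0.5442, -0.1032, 0.1983]
ee_rot: [0.0, 1.0, 0.0, 0.001]
contact_force: [0.5, 0.3, -0.1]
width: 0.0851
```

Run:
```python
from meas import *
st,img,C=wshot('w5'); print(st['clock'],st['position'],st['contact_force'],st['width'])
print(rimfit(img,C,np.array([.621,-.103]),.023,.064)); print(wpads(img,C))
```

```text
9.15 [ 0.54424016 -0.10318993  0.19832801] [ 0.5351795   0.25799579 -0.09264006] 0.0850675736947577
(array([ 0.62104439, -0.10251484]), np.float64(0.865152590489709), np.int64(1219))
[(array([ 0.6211, -0.1042]), 524, np.float64(0.83)), (array([0.6253, 0.005 ]), 540, np.float64(0.84)), (array([0.6339, 0.1075]), 570, np.float64(0.66)), None]
```

View pics/w5.png

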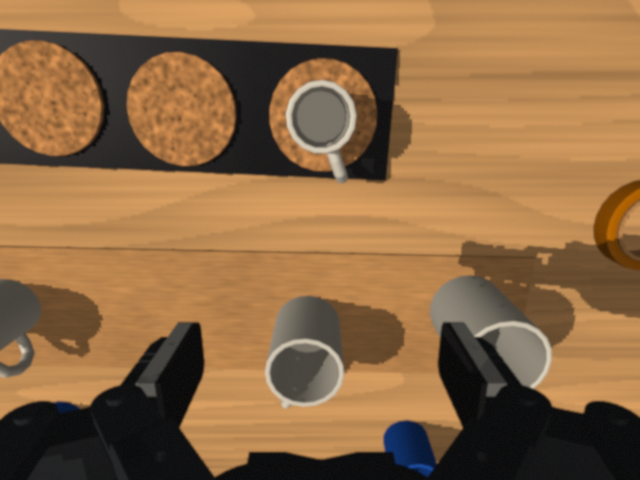

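>>> servo_tool([
  {"slide": [-0.0125, -0.0405, 0], "spin": 0},
  {"slide": [-0.0125, -0.0405, 0], "spin": 0},
  {"slide": [-0.0125, -0.0405, 0], "spin": 0},
  {"slide": [-0.0125, -0.0405, 0], "spin": 0},
  {"slide": [-0.0125, -0.0405, 0], "spin": 0},
  {"slide": [-0.0125, -0.0405, 0], "spin": 0},
  {"slide": [-0.0125, -0.039, 0], "spin": 0},
  {"slide": [0, 0, 0], "spin": 0},
])

```text
clock: 10.0
position: [0.4565, 0.1833, 0.1975]
ee_rot: [-0.001, 1.0, 0.003, -0.0]
contact_force: [1.4, -0.6, 0.2]
width: 0.0853
```

>>> servo_tool([
  {"slide": [0, 0, 0.02], "spin": 0},
  {"slide": [0, 0, 0.03], "spin": 0},
  {"slide": [0, 0, 0.02], "spin": 0},
  {"slide": [0, 0, 0], "spin": 0},
  {"slide": [0, 0, 0], "spin": 0},
])

```text
clock: 10.5
position: [0.4582, 0.1785, 0.1277]
ee_rot: [0.0, 1.0, 0.0, -0.0]
contact_force: [0.4, -0.4, 1.0]
width: 0.0854
```

Run:
```python
from meas import *
st,img,C=wshot('w6'); print(st['clock'],st['position'],st['contact_force'],st['width'])
print(rimfit(img,C,np.array([.4577,.1785]),.0265,.069))
```

```text
10.5 [0.45819748 0.17845063 0.12769901] [ 0.42037336 -0.43294987  1.04474068] 0.08544014794236407
(array([0.45812276, 0.17900093]), np.float64(0.9427792915531336), np.int64(1384))
```

View pics/w6.png

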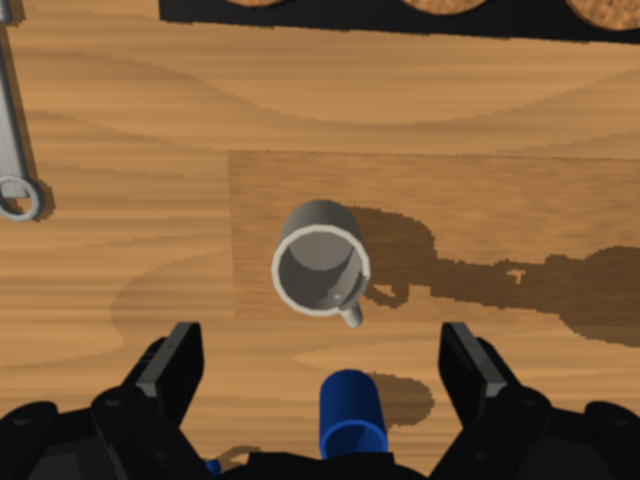

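>>> servo_tool([
  {"slide": [0, 0, 0.03], "spin": 0},
  {"slide": [0, 0, 0.03], "spin": 0},
  {"slide": [0, 0, 0.025], "spin": 0},
  {"slide": [0, 0, 0.011], "spin": 0},
  {"slide": [0, 0, 0], "spin": 0},
  {"slide": [0, 0, 0], "spin": 0},
])

```text
clock: 11.15
position: [0.4585, 0.1789, 0.0329]
ee_rot: [-0.0, 1.0, 0.0, 0.001]
contact_force: [1.2, 0.5, 0.2]
width: 0.0853
```

>>> servo_tool([
  {"slide": [0, 0, 0], "spin": 0},
  {"slide": [0, 0, 0], "spin": 0},
  {"slide": [0, 0, 0], "spin": 0},
  {"slide": [0, 0, 0], "spin": 0},
  {"slide": [0, 0, 0], "spin": 0},
  {"slide": [0, 0, 0], "spin": 0},
  {"slide": [0, 0, 0], "spin": 0},
  {"slide": [0, 0, 0], "spin": 0},
], hand=0, newtons=45)

```text
clock: 11.95
position: [0.458, 0.1789, 0.0331]
ee_rot: [-0.0, 1.0, 0.0, 0.001]
contact_force: [-0.3, -0.9, 7.0]
width: 0.0524
```

>>> servo_tool([
  {"slide": [0, 0, -0.01], "spin": 0},
  {"slide": [0, 0, -0.02], "spin": 0},
  {"slide": [0, 0, -0.03], "spin": 0},
  {"slide": [0, 0, -0.02], "spin": 0},
  {"slide": [0, 0, -0.01], "spin": 0},
  {"slide": [0, 0, 0], "spin": 0},
])

```text
clock: 12.55
position: [0.458, 0.1789, 0.1234]
ee_rot: [-0.0, 1.0, 0.0, 0.002]
contact_force: [0.5, 0.5, -1.3]
width: 0.0526
```

>>> servo_tool([
  {"slide": [0.01, 0.01, 0], "spin": 0},
  {"slide": [0.024, 0.025, 0], "spin": 0},
  {"slide": [0.033, 0.034, 0], "spin": 0},
  {"slide": [0.034, 0.035, 0], "spin": 0},
  {"slide": [0.033, 0.034, 0], "spin": 0},
  {"slide": [0.024, 0.025, 0], "spin": 0},
  {"slide": [0.01, 0.0105, 0], "spin": 0},
  {"slide": [0, 0, 0], "spin": 0},
])

```text
clock: 13.35
position: [0.6259, 0.0032, 0.1198]
ee_rot: [0.0, 1.0, -0.001, -0.001]
contact_force: [-0.8, 0.0, -1.8]
width: 0.0525
```

>>> servo_tool([
  {"slide": [0, 0, 0.01], "spin": 0},
  {"slide": [0, 0, 0.02], "spin": 0},
  {"slide": [0, 0, 0.01], "spin": 0},
  {"slide": [0, 0, 0], "spin": 0},
  {"slide": [0, 0, 0], "spin": 0},
])

```text
clock: 13.85
position: [0.6246, 0.0062, 0.0818]
ee_rot: [-0.0, 1.0, 0.001, -0.0]
contact_force: [-0.1, -0.5, -0.9]
width: 0.052
```

Run:
```python
from meas import *
st,img,C=wshot('w7'); print(st['clock'],st['position'],st['contact_force'],st['width'])
p=st['position'];print(rimfit(img,C,p[:2],.0265,p[2]+.0359),wpads(img,C))
```

```text
13.85 [0.62461785 0.00620327 0.08175108] [-0.05281923 -0.46741829 -0.94183641] 0.052014509491655404
(array([0.62557095, 0.00693047]), np.float64(0.6889367816091954), np.int64(4795)) [(array([ 0.6225, -0.1028]), 423, np.float64(0.96)), (array([0.6262, 0.0058]), 443, np.float64(0.93)), (array([0.6339, 0.1076]), 736, np.float64(0.82)), (array([0.6392, 0.213 ]), 147, np.float64(1.0))]
```

View pics/w7.png

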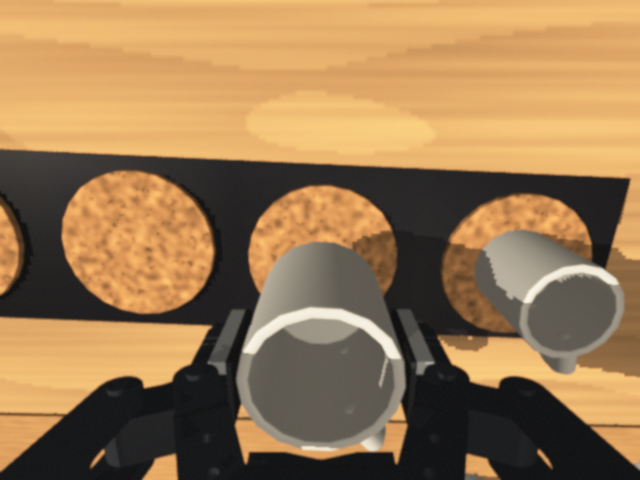

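>>> servo_tool([
  {"slide": [0, 0, 0.012], "spin": 0},
  {"slide": [0, 0, 0.016], "spin": 0},
  {"slide": [0, 0, 0.01], "spin": 0},
  {"slide": [0, 0, 0.003], "spin": 0},
  {"slide": [0, 0, 0.001], "spin": 0},
  {"slide": [0, 0, 0], "spin": 0},
  {"slide": [0, 0, 0], "spin": 0},
])

```text
clock: 14.6
position: [0.6258, 0.0052, 0.0404]
ee_rot: [0.0, 1.0, 0.0, 0.001]
contact_force: [0.5, 0.4, -2.4]
width: 0.0523
```

>>> servo_tool([
  {"slide": [0, 0, 0.001], "spin": 0},
  {"slide": [0, 0, 0.001], "spin": 0},
  {"slide": [0, 0, 0], "spin": 0},
  {"slide": [0, 0, 0], "spin": 0},
])

```text
clock: 15.0
position: [0.6255, 0.0053, 0.0382]
ee_rot: [0.0, 1.0, 0.0, 0.0]
contact_force: [0.2, 0.4, 1.6]
width: 0.0523
```

>>> servo_tool([
  {"slide": [0, 0, 0], "spin": 0},
  {"slide": [0, 0, 0], "spin": 0},
  {"slide": [0, 0, 0], "spin": 0},
  {"slide": [0, 0, 0], "spin": 0},
  {"slide": [0, 0, 0], "spin": 0},
  {"slide": [0, 0, 0], "spin": 0},
  {"slide": [0, 0, 0], "spin": 0},
  {"slide": [0, 0, 0], "spin": 0},
], hand=1)

```text
clock: 15.8
position: [0.6252, 0.0053, 0.0378]
ee_rot: [0.0, 1.0, 0.0, -0.0]
contact_force: [0.3, -0.3, -0.1]
width: 0.0853
```

>>> servo_tool([
  {"slide": [0, 0, -0.02], "spin": 0},
  {"slide": [0, 0, -0.04], "spin": 0},
  {"slide": [0, 0, -0.045], "spin": 0},
  {"slide": [0, 0, -0.045], "spin": 0},
  {"slide": [-0.04, 0, -0.015], "spin": 0},
  {"slide": [-0.04, 0, 0], "spin": 0},
  {"slide": [0, 0, 0], "spin": 0},
  {"slide": [0, 0, 0], "spin": 0},
])

```text
clock: 16.6
position: [0.5447, 0.0053, 0.2033]
ee_rot: [0.0, 1.0, 0.0, 0.001]
contact_force: [1.0, -1.1, -0.4]
width: 0.0856
```

Run:
```python
from meas import *
st,img,C=wshot('w8'); print(st['clock'],st['position'],st['contact_force'],st['width'])
print(rimfit(img,C,np.array([.626,.005]),.0265,.074),rimfit(img,C,np.array([.621,-.103]),.023,.064),wpads(img,C),rimfit(img,C,np.array([.4378,-.0887]),.03,.079))
```

```text
16.6 [0.54465345 0.00531547 0.2033152 ] [ 1.01051665 -1.14951009 -0.41596226] 0.08563773687215882
(array([0.62510065, 0.00591225]), np.float64(0.8878950506857484), np.int64(1489)) (array([ 0.62047126, -0.10123361]), np.float64(0.7865416436845009), np.int64(1426)) [(array([ 0.621 , -0.1042]), 523, np.float64(0.67)), (array([0.6253, 0.0059]), 532, np.float64(0.8)), (array([0.6333, 0.1081]), 543, np.float64(0.83)), (array([0.6374, 0.2156]), 486, np.float64(0.72))] (array([ 0.43951096, -0.08874038]), np.float64(0.869309838472834), np.int64(592))
```

View pics/w8.png

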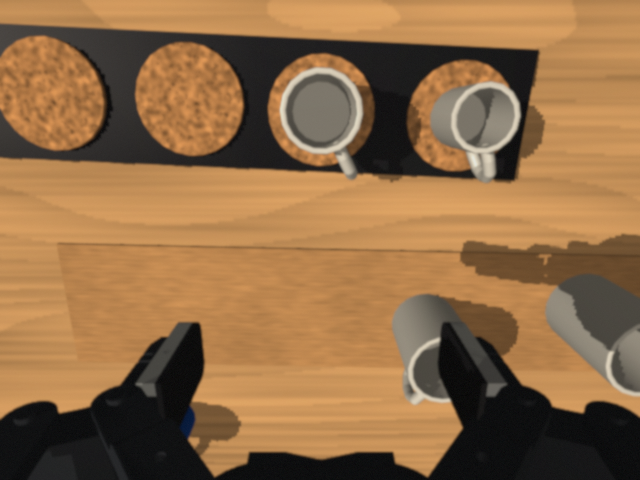

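>>> servo_tool([
  {"slide": [-0.0214, 0.0188, 0], "spin": 0},
  {"slide": [-0.0214, 0.0188, 0], "spin": 0},
  {"slide": [-0.0214, 0.0188, 0], "spin": 0},
  {"slide": [-0.0214, 0.0188, 0.01], "spin": 0},
  {"slide": [-0.0214, 0.0188, 0.02], "spin": 0},
  {"slide": [0, 0, 0.03], "spin": 0},
  {"slide": [0, 0, 0.01], "spin": 0},
  {"slide": [0, 0, 0], "spin": 0},
])

```text
clock: 17.45
position: [0.4384, -0.0887, 0.1315]
ee_rot: [-0.001, 1.0, 0.0, -0.001]
contact_force: [-0.2, -0.3, 0.2]
width: 0.0854
```

>>> servo_tool([
  {"slide": [0, 0, 0], "spin": 0},
  {"slide": [0, 0, 0], "spin": 0},
])

```text
clock: 17.65
position: [0.4399, -0.089, 0.1338]
ee_rot: [0.0, 1.0, 0.001, 0.001]
contact_force: [0.2, 0.3, 0.4]
width: 0.0854
```

Run:
```python
from meas import *
st,img,C=wshot('w9'); print(st['clock'],st['position'],st['contact_force'],st['width'])
print(rimfit(img,C,np.array([.438,-.0887]),.03,.079))
```

```text
17.65 [ 0.4399322  -0.08897915  0.13380564] [0.16088241 0.32969573 0.40332398] 0.08542028971500387
(array([ 0.43846285, -0.09007259]), np.float64(0.9439303211758302), np.int64(1734))
```

View pics/w9.png

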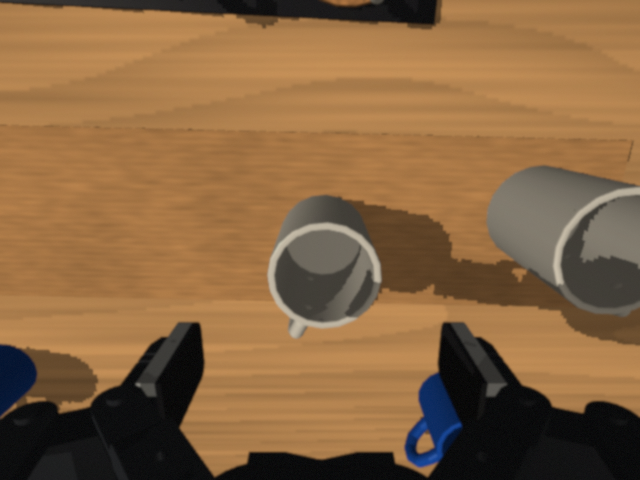

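>>> servo_tool([
  {"slide": [-0.001, 0.0005, 0.025], "spin": 0},
  {"slide": [0, 0, 0.03], "spin": 0},
  {"slide": [0, 0, 0.025], "spin": 0},
  {"slide": [0, 0, 0.009], "spin": 0},
  {"slide": [0, 0, 0], "spin": 0},
  {"slide": [0, 0, 0], "spin": 0},
])

```text
clock: 18.3
position: [0.4384, -0.0896, 0.0448]
ee_rot: [0.0, 1.0, 0.001, 0.001]
contact_force: [-0.4, 0.7, 0.1]
width: 0.0855
```

>>> servo_tool([
  {"slide": [0, 0, 0], "spin": 0},
  {"slide": [0, 0, 0], "spin": 0},
  {"slide": [0, 0, 0], "spin": 0},
  {"slide": [0, 0, 0], "spin": 0},
  {"slide": [0, 0, 0], "spin": 0},
  {"slide": [0, 0, 0], "spin": 0},
  {"slide": [0, 0, 0], "spin": 0},
  {"slide": [0, 0, 0], "spin": 0},
], hand=0, newtons=45)

```text
clock: 19.1
position: [0.4384, -0.0898, 0.0452]
ee_rot: [0.001, 1.0, 0.0, 0.001]
contact_force: [-0.8, 0.8, 5.2]
width: 0.0581
```

>>> servo_tool([
  {"slide": [0, 0, -0.01], "spin": 0},
  {"slide": [0, 0, -0.02], "spin": 0},
  {"slide": [0, 0, -0.03], "spin": 0},
  {"slide": [0, 0, -0.03], "spin": 0},
  {"slide": [0, 0, -0.01], "spin": 0},
  {"slide": [0, 0, 0], "spin": 0},
])

```text
clock: 19.7
position: [0.4383, -0.0897, 0.1454]
ee_rot: [0.001, 1.0, 0.0, 0.002]
contact_force: [0.3, -0.4, -2.2]
width: 0.0581
```

>>> servo_tool([
  {"slide": [0.01, -0.01, 0], "spin": 0},
  {"slide": [0.024, -0.024, 0], "spin": 0},
  {"slide": [0.033, -0.034, 0], "spin": 0},
  {"slide": [0.035, -0.035, 0], "spin": 0},
  {"slide": [0.033, -0.034, 0], "spin": 0},
  {"slide": [0.027, -0.027, 0], "spin": 0},
  {"slide": [0.022, -0.023, 0], "spin": 0},
  {"slide": [0.0115, -0.0115, 0], "spin": 0},
])

```text
clock: 20.5
position: [0.6338, 0.1129, 0.1406]
ee_rot: [-0.001, 1.0, 0.001, -0.001]
contact_force: [-1.0, -0.3, -1.8]
width: 0.0581
```

>>> servo_tool([
  {"slide": [0, 0, 0], "spin": 0},
  {"slide": [0, 0, 0.01], "spin": 0},
  {"slide": [0, 0, 0.02], "spin": 0},
  {"slide": [0, 0, 0.01], "spin": 0},
  {"slide": [0, 0, 0], "spin": 0},
  {"slide": [0, 0, 0], "spin": 0},
])

```text
clock: 21.1
position: [0.6322, 0.1088, 0.1035]
ee_rot: [0.0, 1.0, -0.0, -0.0]
contact_force: [-0.1, -0.1, -1.5]
width: 0.0578
```

Run:
```python
from meas import *
st,img,C=wshot('w10'); print(st['clock'],st['position'],st['contact_force'],st['width'])
p=st['position'];print(rimfit(img,C,p[:2],.03,p[2]+.0338),wpads(img,C))
```

```text
21.1 [0.63219301 0.10880354 0.10353147] [-0.11823883 -0.1466946  -1.51761292] 0.05777704332274316
(array([0.63278733, 0.10985781]), np.float64(0.6697054698457223), np.int64(4775)) [(array([ 0.6231, -0.1002]), 240, np.float64(0.75)), (array([0.6266, 0.0068]), 455, np.float64(0.88)), (array([0.6342, 0.1088]), 438, np.float64(0.8)), (array([0.638 , 0.2161]), 752, np.float64(0.73))]
```

View pics/w10.png

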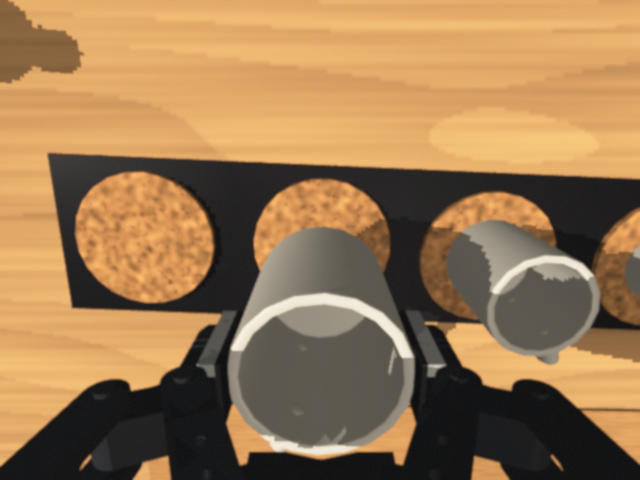

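>>> servo_tool([
  {"slide": [0, 0, 0.015], "spin": 0},
  {"slide": [0, 0, 0.018], "spin": 0},
  {"slide": [0, 0, 0.012], "spin": 0},
  {"slide": [0, 0, 0.005], "spin": 0},
  {"slide": [0, 0, 0.002], "spin": 0},
  {"slide": [0, 0, 0], "spin": 0},
  {"slide": [0, 0, 0], "spin": 0},
])

```text
clock: 21.85
position: [0.6333, 0.1094, 0.0526]
ee_rot: [0.0, 1.0, 0.0, 0.001]
contact_force: [-0.2, 0.4, -2.0]
width: 0.0577
```

>>> servo_tool([
  {"slide": [0, 0, 0.001], "spin": 0},
  {"slide": [0, 0, 0], "spin": 0},
  {"slide": [0, 0, 0], "spin": 0},
  {"slide": [0, 0, 0], "spin": 0},
])

```text
clock: 22.25
position: [0.6327, 0.1093, 0.0509]
ee_rot: [0.0, 1.0, 0.0, 0.0]
contact_force: [-0.3, -0.5, -1.6]
width: 0.058
```

>>> servo_tool([
  {"slide": [0, 0, 0.001], "spin": 0},
  {"slide": [0, 0, 0], "spin": 0},
  {"slide": [0, 0, 0], "spin": 0},
])

```text
clock: 22.55
position: [0.6328, 0.1093, 0.0502]
ee_rot: [0.0, 1.0, 0.0, 0.0]
contact_force: [-1.0, -0.2, 2.2]
width: 0.058
```

Contact felt; release, back off and look.

>>> servo_tool([
  {"slide": [0, 0, 0], "spin": 0},
  {"slide": [0, 0, 0], "spin": 0},
  {"slide": [0, 0, 0], "spin": 0},
  {"slide": [0, 0, 0], "spin": 0},
  {"slide": [0, 0, 0], "spin": 0},
  {"slide": [0, 0, 0], "spin": 0},
  {"slide": [0, 0, 0], "spin": 0},
  {"slide": [0, 0, 0], "spin": 0},
], hand=1)

```text
clock: 23.35
position: [0.6326, 0.1093, 0.0498]
ee_rot: [0.0, 1.0, 0.0, 0.0]
contact_force: [0.1, -0.6, 0.2]
width: 0.0852
```

>>> servo_tool([
  {"slide": [0, 0, -0.02], "spin": 0},
  {"slide": [0, 0, -0.04], "spin": 0},
  {"slide": [0, 0, -0.045], "spin": 0},
  {"slide": [0, 0, -0.045], "spin": 0},
  {"slide": [-0.04, 0, -0.01], "spin": 0},
  {"slide": [-0.04, 0, 0], "spin": 0},
  {"slide": [0, 0, 0], "spin": 0},
  {"slide": [0, 0, 0], "spin": 0},
])

```text
clock: 24.15
position: [0.552, 0.1093, 0.2103]
ee_rot: [0.0, 1.0, 0.001, 0.001]
contact_force: [0.5, -0.1, 1.2]
width: 0.0856
```

Run:
```python
from meas import *
st,img,C=wshot('w11'); print(st['clock'],st['position'],st['contact_force'],st['width'])
print(rimfit(img,C,np.array([.633,.109]),.03,.084),rimfit(img,C,np.array([.626,.005]),.0265,.074),wpads(img,C))
```

```text
24.15 [0.5520408  0.10933228 0.21032743] [ 0.50156323 -0.10168084  1.23265254] 0.08564186309892802
(array([0.63224936, 0.11012858]), np.float64(0.9025641025641026), np.int64(1760)) (array([0.62477025, 0.00699051]), np.float64(0.8509951586874663), np.int64(1582)) [(array([ 0.6211, -0.1027]), 446, np.float64(0.72)), (array([0.6254, 0.0058]), 407, np.float64(0.74)), (array([0.6334, 0.109 ]), 521, np.float64(0.81)), (array([0.6374, 0.2165]), 588, np.float64(0.75))]
```

View pics/w11.png

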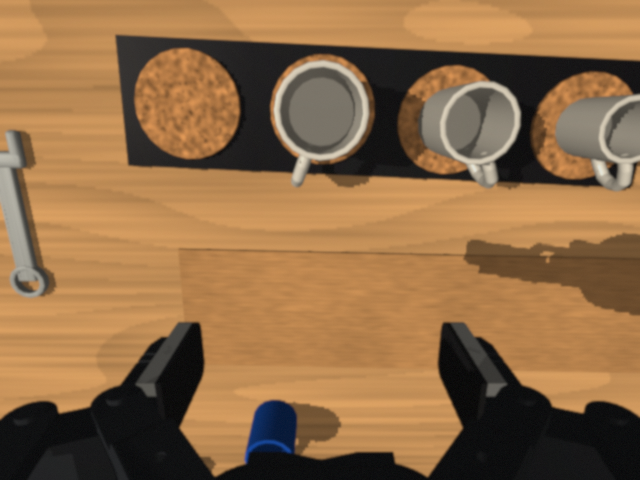

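>>> servo_tool([
  {"slide": [-0.0125, 0.043, 0], "spin": 0},
  {"slide": [-0.0125, 0.043, 0], "spin": 0},
  {"slide": [-0.0125, 0.043, 0], "spin": 0},
  {"slide": [-0.0125, 0.043, 0], "spin": 0},
  {"slide": [-0.0125, 0.043, 0], "spin": 0},
  {"slide": [-0.0125, 0.043, 0], "spin": 0},
  {"slide": [-0.0125, 0.043, 0], "spin": 0},
  {"slide": [-0.0105, 0.041, 0], "spin": 0},
])

```text
clock: 25.0
position: [0.4553, -0.2357, 0.2097]
ee_rot: [0.0, 1.0, 0.0, 0.0]
contact_force: [0.1, -1.1, -0.6]
width: 0.0853
```

>>> servo_tool([
  {"slide": [0, 0, 0], "spin": 0},
  {"slide": [0, 0, 0.03], "spin": 0},
  {"slide": [0, 0, 0.03], "spin": 0},
  {"slide": [0, 0, 0], "spin": 0},
  {"slide": [0, 0, 0], "spin": 0},
  {"slide": [0, 0, 0], "spin": 0},
])

```text
clock: 25.6
position: [0.4564, -0.2334, 0.1512]
ee_rot: [0.001, 1.0, 0.001, 0.001]
contact_force: [0.1, -0.3, 0.5]
width: 0.0858
```

Run:
```python
from meas import *
st,img,C=wshot('w12'); print(st['clock'],st['position'],st['contact_force'],st['width'])
print(rimfit(img,C,np.array([.4543,-.2329]),.033,.089))
```

```text
25.6 [ 0.45641484 -0.23338758  0.1511664 ] [ 0.0562754  -0.28573567  0.47614483] 0.0857713204967916
(array([ 0.45530678, -0.23463868]), np.float64(0.9793702497285559), np.int64(1804))
```

View pics/w12.png

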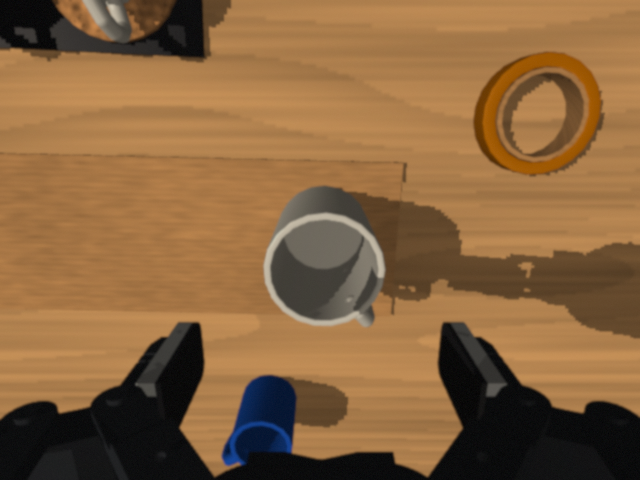

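>>> servo_tool([
  {"slide": [-0.001, 0.001, 0.025], "spin": 0},
  {"slide": [0, 0, 0.03], "spin": 0},
  {"slide": [0, 0, 0.025], "spin": 0},
  {"slide": [0, 0, 0.014], "spin": 0},
  {"slide": [0, 0, 0.004], "spin": 0},
  {"slide": [0, 0, 0], "spin": 0},
  {"slide": [0, 0, 0], "spin": 0},
])

```text
clock: 26.35
position: [0.455, -0.2345, 0.0531]
ee_rot: [0.001, 1.0, 0.0, 0.001]
contact_force: [-0.6, 0.3, 0.0]
width: 0.0852
```

>>> servo_tool([
  {"slide": [0, 0, 0], "spin": 0},
  {"slide": [0, 0, 0], "spin": 0},
  {"slide": [0, 0, 0], "spin": 0},
  {"slide": [0, 0, 0], "spin": 0},
  {"slide": [0, 0, 0], "spin": 0},
  {"slide": [0, 0, 0], "spin": 0},
  {"slide": [0, 0, 0], "spin": 0},
  {"slide": [0, 0, 0], "spin": 0},
], hand=0, newtons=50)

```text
clock: 27.15
position: [0.4548, -0.2345, 0.0534]
ee_rot: [0.001, 1.0, 0.0, 0.001]
contact_force: [0.1, -0.4, 6.2]
width: 0.0658
```

>>> servo_tool([
  {"slide": [0, 0, -0.01], "spin": 0},
  {"slide": [0, 0, -0.02], "spin": 0},
  {"slide": [0, 0, -0.03], "spin": 0},
  {"slide": [0, 0, -0.03], "spin": 0},
  {"slide": [0, 0, -0.02], "spin": 0},
  {"slide": [0, 0, -0.005], "spin": 0},
  {"slide": [0, 0, 0], "spin": 0},
])

```text
clock: 27.85
position: [0.4541, -0.2339, 0.1676]
ee_rot: [0.001, 1.0, 0.0, 0.001]
contact_force: [-0.4, -0.4, -3.1]
width: 0.0655
```

>>> servo_tool([
  {"slide": [0.005, -0.012, 0], "spin": 0},
  {"slide": [0.01, -0.025, 0], "spin": 0},
  {"slide": [0.014, -0.034, 0], "spin": 0},
  {"slide": [0.016, -0.039, 0], "spin": 0},
  {"slide": [0.016, -0.039, 0], "spin": 0},
  {"slide": [0.016, -0.039, 0], "spin": 0},
  {"slide": [0.016, -0.039, 0], "spin": 0},
  {"slide": [0.016, -0.039, 0], "spin": 0},
])

```text
clock: 28.65
position: [0.5619, 0.0351, 0.1649]
ee_rot: [-0.0, 1.0, 0.001, -0.002]
contact_force: [0.2, -0.7, -2.3]
width: 0.0656
```

>>> servo_tool([
  {"slide": [0.016, -0.039, 0], "spin": 0},
  {"slide": [0.016, -0.039, 0], "spin": 0},
  {"slide": [0.016, -0.039, 0], "spin": 0},
  {"slide": [0.014, -0.034, 0], "spin": 0},
  {"slide": [0.009, -0.022, 0], "spin": 0},
  {"slide": [0.0035, -0.012, 0], "spin": 0},
  {"slide": [0, 0, 0], "spin": 0},
  {"slide": [0, 0, 0], "spin": 0},
])

```text
clock: 29.45
position: [0.6359, 0.2166, 0.1657]
ee_rot: [0.001, 1.0, 0.0, -0.001]
contact_force: [-0.2, -0.5, -2.2]
width: 0.0648
```

>>> servo_tool([
  {"slide": [0, 0, 0.01], "spin": 0},
  {"slide": [0, 0, 0.02], "spin": 0},
  {"slide": [0, 0, 0.02], "spin": 0},
  {"slide": [0, 0, 0.01], "spin": 0},
  {"slide": [0, 0, 0], "spin": 0},
  {"slide": [0, 0, 0], "spin": 0},
])

```text
clock: 30.05
position: [0.6374, 0.2167, 0.1071]
ee_rot: [0.0, 1.0, -0.0, 0.0]
contact_force: [0.3, -0.4, -1.7]
width: 0.0657
```

Run:
```python
from meas import *
st,img,C=wshot('w13'); print(st['clock'],st['position'],st['contact_force'],st['width'])
p=st['position'];print(rimfit(img,C,p[:2],.033,p[2]+.0356),wpads(img,C))
```

```text
30.05 [0.63735871 0.2167377  0.10713885] [ 0.26908245 -0.3754095  -1.72055151] 0.0656588260094687
(array([0.63836571, 0.21782425]), np.float64(0.8538077969174978), np.int64(3767)) [None, (array([0.6264, 0.01  ]), 159, np.float64(0.7)), (array([0.6345, 0.1097]), 459, np.float64(0.79)), (array([0.6382, 0.2172]), 443, np.float64(0.72))]
```

View pics/w13.png

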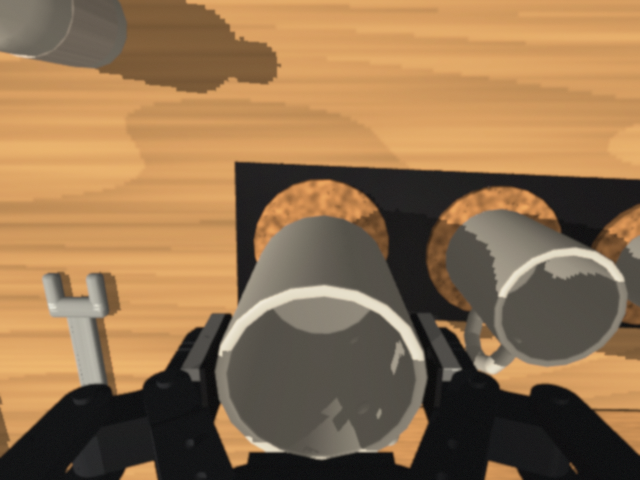

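>>> servo_tool([
  {"slide": [0, 0, 0.012], "spin": 0},
  {"slide": [0, 0, 0.016], "spin": 0},
  {"slide": [0, 0, 0.012], "spin": 0},
  {"slide": [0, 0, 0.005], "spin": 0},
  {"slide": [0, 0, 0.002], "spin": 0},
  {"slide": [0, 0, 0], "spin": 0},
  {"slide": [0, 0, 0], "spin": 0},
])

```text
clock: 30.8
position: [0.6376, 0.2174, 0.0603]
ee_rot: [-0.0, 1.0, 0.0, 0.001]
contact_force: [-0.1, 0.2, -2.1]
width: 0.0657
```

>>> servo_tool([
  {"slide": [0, 0, 0.001], "spin": 0},
  {"slide": [0, 0, 0], "spin": 0},
  {"slide": [0, 0, 0], "spin": 0},
  {"slide": [0, 0, 0], "spin": 0},
])

```text
clock: 31.2
position: [0.6371, 0.2173, 0.0589]
ee_rot: [0.0, 1.0, 0.0, 0.0]
contact_force: [0.2, -0.1, -1.9]
width: 0.0654
```

>>> servo_tool([
  {"slide": [0, 0, 0.001], "spin": 0},
  {"slide": [0, 0, 0], "spin": 0},
  {"slide": [0, 0, 0], "spin": 0},
])

```text
clock: 31.5
position: [0.6373, 0.2173, 0.0585]
ee_rot: [-0.0, 1.0, 0.0, 0.0]
contact_force: [-0.5, 0.3, 3.2]
width: 0.0659
```

>>> servo_tool([
  {"slide": [0, 0, 0], "spin": 0},
  {"slide": [0, 0, 0], "spin": 0},
  {"slide": [0, 0, 0], "spin": 0},
  {"slide": [0, 0, 0], "spin": 0},
  {"slide": [0, 0, 0], "spin": 0},
  {"slide": [0, 0, 0], "spin": 0},
  {"slide": [0, 0, 0], "spin": 0},
  {"slide": [0, 0, 0], "spin": 0},
], hand=1)

```text
clock: 32.3
position: [0.6371, 0.2173, 0.0578]
ee_rot: [0.0, 1.0, 0.0, 0.0]
contact_force: [0.3, -0.2, -0.5]
width: 0.0855
```

>>> servo_tool([
  {"slide": [0, 0, -0.02], "spin": 0},
  {"slide": [0, 0, -0.04], "spin": 0},
  {"slide": [0, 0, -0.045], "spin": 0},
  {"slide": [0, 0, -0.045], "spin": 0},
  {"slide": [-0.04, 0, -0.01], "spin": 0},
  {"slide": [-0.04, 0, 0], "spin": 0},
  {"slide": [-0.04, 0.03, 0], "spin": 0},
  {"slide": [-0.04, 0.03, 0], "spin": 0},
])

```text
clock: 33.1
position: [0.4755, 0.157, 0.2178]
ee_rot: [0.0, 1.0, 0.001, 0.0]
contact_force: [0.5, -0.9, 1.1]
width: 0.0853
```

>>> servo_tool([
  {"slide": [-0.04, 0.02, 0], "spin": 0},
  {"slide": [0, 0, 0], "spin": 0},
  {"slide": [0, 0, 0], "spin": 0},
])

```text
clock: 33.4
position: [0.4367, 0.137, 0.2184]
ee_rot: [-0.0, 1.0, 0.0, 0.001]
contact_force: [0.2, 0.1, 0.3]
width: 0.0854
```

Run:
```python
from meas import *
st,img,C=wshot('w14'); print(st['clock'],st['position'],st['contact_force'],st['width'])
t=eyes.get_image('top'); s=eyes.get_image('scene'); T=cam('top')
cv2.imwrite('pics/t2.png',cv2.resize(t[130:290,200:480],None,fx=2.8,fy=2.8,interpolation=2)); cv2.imwrite('pics/s2.png',cv2.resize(s[150:360,180:480],None,fx=2.6,fy=2.6,interpolation=2))
for (n,(r,h)),p in zip(M.items(),PADS):
    for I,CC in((img,C),(t,T)): print(n,rimfit(I,CC,np.array(p),r,.008+h),p)
print(wpads(img,C))
```

```text
33.4 [0.43674787 0.13697211 0.21844395] [0.2290159  0.1457319  0.30470563] 0.08540904986104453
smallest (array([ 0.6215, -0.102 ]), np.float64(nan), np.int64(0)) (0.6215, -0.102)
smallest (array([ 0.62079355, -0.10089055]), np.float64(0.8481012658227848), np.int64(67)) (0.6215, -0.102)
small (array([0.6262, 0.008 ]), np.float64(nan), np.int64(0)) (0.6262, 0.008)
small (array([0.62518802, 0.0073215 ]), np.float64(0.875), np.int64(70)) (0.6262, 0.008)
large (array([0.634, 0.111]), np.float64(nan), np.int64(0)) (0.634, 0.111)
large (array([0.63212534, 0.1116174 ]), np.float64(0.8913043478260869), np.int64(82)) (0.634, 0.111)
largest (array([0.638 , 0.2195]), np.float64(nan), np.int64(0)) (0.638, 0.2195)
largest (array([0.63708306, 0.21920402]), np.float64(0.9550561797752809), np.int64(85)) (0.638, 0.2195)
[(array([ 0.6201, -0.1023]), 104, np.float64(0.74)), (array([0.6243, 0.0054]), 172, np.float64(0.67)), (array([0.632 , 0.1115]), 102, np.float64(0.73)), None]meas.py:12: RuntimeWarning: Mean of empty slice.
  return f.x,k2.mean(),k2.sum()
  ret = ret.dtype.type(ret / rcount)
```

View pics/t2.png

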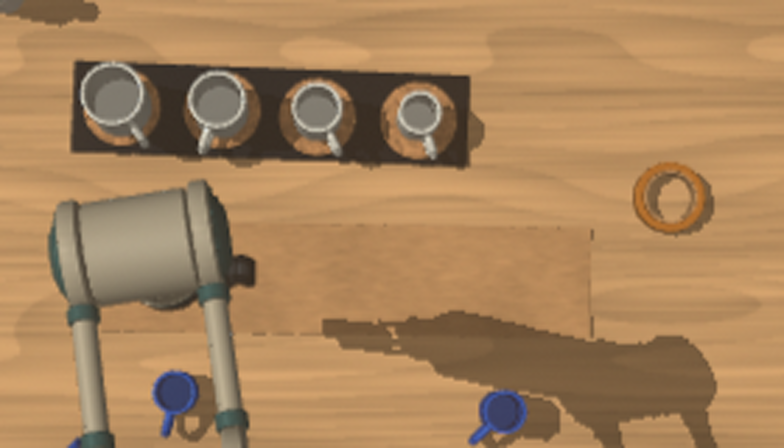

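View pics/s2.png

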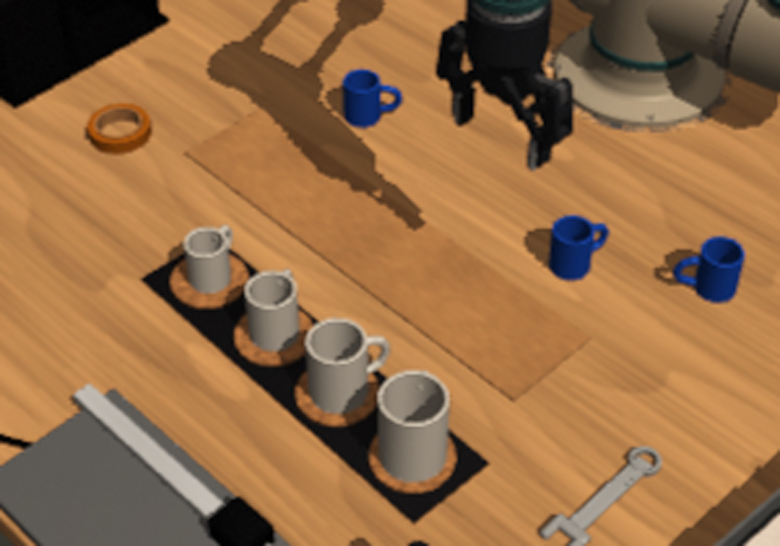

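The scene and top views show all four mugs upright on their pads (top crop at (115,95), (217,100), (317,107) and (420,113)), with sizes rising away from the press. The tape at (672,199) has not moved, and the arm is clear.

```bash
python3 -c "
from rig import manip
print(manip.sign_off())"
```

```text
the job is handed in; nothing more can be done
None
```

I moved all four white mugs onto the cork pads in size order. The smallest is on the pad nearest the press, which stands on the robot's right, and the largest is on the farthest pad. Each was lowered until contact was felt before release, and the job was handed in at about 33.5 s on the robot's clock.

- **Position:** in the last top view, every mug axis is within about 2 mm of its pad's centre; the limit is 14 mm. The wrist and top cameras agreed to within about 3 mm.
- **Final view:** all four mugs look upright and the gripper is clear of everything. The blue mugs and the tape were never touched, and the tape looks to be where it started, though I did not measure it.
- **Failed checks:** the last wrist picture had no mug rims in view, so it could not confirm the final positions. The first two move calls were also refused for a missing spin value; I resent them.

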